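Release the last quarter-turn fastener of a switchgear box's access panel

TASK

Three of the four slotted quarter-turn fasteners on the switchgear box's access panel are already released; use the red-handled flat-blade driver to turn the one that is still locked a quarter turn counter-clockwise to its stop, so that its yellow pointer goes from the red dot to the green dot and the panel is free. Then hang the driver back upright in its blue stand, down on its collar, and let go of it.

Things in the scene. Friction and masses are not known exactly. Their poses are not given: they have to be found in the camera images.
- driver: Flat-blade driver, 0.2 kg, 149 mm long, upright, blade down. Origin: tip (centre of blade's lower edge); z up the shaft, x along the blade's width. Blade 24 mm wide (x), 5 thick (y), 30 high; shank 12 mm diameter; black round collar 52 mm across, 75 to 81 mm above the tip; red square handle 26 x 26 mm, flats square to x and y, 81 to 149 mm above the tip (grip at 120).
- stand: Fixed blue stand, 100 x 100 mm; upper face of its top plate 90 mm above the bench, with a 36 x 36 mm square hole in its middle, open below to a floor 6 mm above the bench. Origin: on the bench under the hole's centre, z up. At the start the driver hangs in the hole by its collar, tip 15 mm above the bench; any yaw fits.
- cam_slot (a point): Slot of the one locked fastener: steel head 44 mm across, standing 16 mm above the white panel. Slot 11 mm wide, bevelled to 17 at the mouth, 10 mm deep, right across the head. Point: centre of the slot floor, 74 mm above the bench; x along the slot towards the yellow pointer on the rim, z up; turns with the head. The blade has 15 degrees of play each way: turn the driver about 105 degrees.
- cam (a joint): Turn of the locked fastener, rad: starts near 0 (locked, pointer at the red dot on the panel), grows counter-clockwise seen from above to a stop at 1.571 (released, at the green dot). Friction 0.12 N m; stays where left.
- box: Fixed grey box, 200 (x) x 280 (y) mm; its white access panel on top has its upper face 68 mm above the bench. Origin: centre of the underside, z up. Four like heads at x = +-55, y = +-90 mm, each with a red dot on its +x side (locked) and a green one on its +y side (released). Three already point to green and cannot turn; which one is locked varies.
Not all that is in view belongs to the job. What is meant by the driver is not orange, purple or turquoise, and is the smaller of those in its own colour.

How it is judged:
On the way, in this order (a step that is already met when the one before it is completed fails the run):
1. the driver's blade stands upright in the slot of the locked fastener, not yet turned (horizontal distance between driver and cam_slot below 0.012 m and z of driver in the frame of cam_slot below 0.0085 m and angle between driver's own z axis and vertical below 0.2 rad and value of joint cam below 0.6 rad), for 0.05 s.
2. the fastener is turned at least 70 degrees with the blade in its slot (horizontal distance between driver and cam_slot below 0.012 m and z of driver in the frame of cam_slot below 0.0085 m and angle between driver's own z axis and vertical below 0.2 rad and value of joint cam above 1.22 rad), for 0.05 s.
At the end, for the whole second after the job is handed in: The fastener stands at 70 degrees or more of its quarter turn; the driver hangs at rest in the stand's hole, its tip within 20 mm of the hole's axis and 8 to 22 mm above the bench, within 10 degrees of upright, released (value of joint cam above 1.22 rad and horizontal distance between driver and stand below 0.02 m and z of driver in the frame of stand between 0.008 and 0.022 m and angle between driver's own z axis and vertical below 0.17 rad and linear speed of driver below 0.02 m/s and contact force between driver and the fingers below 0.1 N); the robot touches nothing.
It also fails if it takes over 51 s, if anything falls off the work surface, if the arm or the gripper's body presses on something with over 40 N, if the wrist force passes 120 N, or if a joint passes its speed limit or range.

ROBOT

A 6-joint arm with a two-finger parallel gripper is mounted at the origin on the work surface. World frame = base frame: x ahead of the robot, y to its left, z up, the work surface at z = 0. Lengths are in m, angles in rad, forces in N, time in s.
With the tool pointing down it reaches from about 0.275 to 0.725 m from the base axis. Payload 15.9 kg.
Tool frame: the origin (TCP) lies between the finger pads; the fingertips stand 11 mm ahead of it and the grasp point (between the pads) lies 8 mm behind it; x points along the fingers, z is the direction in which the jaws open and shut, and the axes are right-handed (so a half turn about x gives the same grasp; the last joint's range is limited). The gripper opens to 85 mm and grips with 20 to 120 N. Pads are 22 mm wide; open, the fingers measure 114 mm over their backs; the gripper's body (76 mm by 85 mm) begins 54 mm behind the grasp point. The pads swing forward as they close: fully open they stand 13 mm farther back than shut.
Start: joints at [-1.228, 0.213, -0.034, 1.323, 0, 1.571], TCP at [0.168, -0.471, 0.242] pointing down, gripper open.
Joint ranges: [-2.98, 2.98], [-0.74, 1.72], [-1.14, 1.35], [-2.1, 2.04], [-1.57, 1.44], [-3.14, 3.14]. Speed limits (rad/s): [1.89, 1.89, 2.39, 2.57, 3.14, 3.14].

INTERFACE

Orientations are given as a unit quaternion [x, y, z, w].
In Python, from plant import robot gives the robot as it stands.
- The arm moves only by the tool carry_out, never from a script. Its argument "rows" is a list of rows, each an object with "rot": the turn, a rotation vector about the tool's x, y, z in degrees, a list of three; "slide": the shift along the tool's x, y, z in m, a list of three; "fingers": the gripper command: -1 is shut, 1 is fully open, values between are in proportion. In form: [{"rot": [wx, wy, wz], "slide": [tx, ty, tz], "fingers": fingers}, ...]. A call has 1 to 20 rows; each row is the pose to reach, as a shift and turn from the pose commanded when the call began, along the tool's axes at that moment; what a row does not reach only later rows make up. A row lasts 1/8 s, in which the tool goes at most 62.5 mm and 10.7 degrees, less where a joint would pass 70% of its speed; a pose out of reach is approached as far as the arm can. A call with a gripper value outside its range is refused whole. The fingers move at their own pace and stop on an object; "grip_force" is the grip in N (left out, the last holds). Time passes only in rows, so rows that repeat a pose let the fingers close. It gives the time, the measured TCP pose, the force and the opening at its end, in the units of the state.
- robot.state(): the state, without advancing time (a new reading comes with each control period).
- robot.camera(name): name is "scene" or "top" or "wrist"; returns a dict with "color" (420x560x3 uint8, red, green, blue), "fovy" (degrees; the focal length in pixels is half the picture's height over the tangent of half this angle, whatever the lens; pixels are square), "cx", "cy" (the principal point, pixels), "k1" (the pictures are not rectified: a ray, as slopes to the right and down, at radius r is drawn at 1 + k1 r^2 times it, then the intrinsics apply), "origin" and "attitude" of the camera in the world; the wrist camera has in their place "mount" (4x4, takes a point from camera to tool coordinates, whose origin is the TCP and whose axes are the tool frame's). Camera axes: x right, y up, looking along -z (the intrinsics and any distortion apply to the point x, -y, -z); pixel columns grow to the right and rows downward; lengths in m; the calibration is good to about 2 mm. A picture is of the moment at which its call begins: read the wrist's pose just before it. There is no depth.
- robot.finish_job(): hands the job in, once; it reports no verdict.
The state is a dict: "time_s": time; "joint_positions": joint angles; "dq": joint speeds; "joint_efforts": joint torques, N m; "ee_pos": TCP position; "ee_rot": TCP orientation; "wrist_force": force on the tool from outside, world axes, zero at the start; "wrist_torque": the same for the moment, N m; "grip_width": opening from 0.0 (shut) to 1.0 (fully open).
Only numpy, scipy, OpenCV 4.12 (cv2) and the standard library are available. Lean on these libraries where they do the work, as an engineer would, in place of code of your own. Each camera call takes 0.05 s, during which the arm holds its last target. There are 200 camera calls.

## Working session

There is one attempt and no reset: what is moved stays moved. The work goes in short steps, Python scripts to look and compute and a tool call to move; the robot and the scene stay as the last step left them, time stands still between calls to the robot, and variables do not carry over. Pictures are saved under pics/ and viewed, about 8 in all and at most 12, crops included, and the job is handed in when it is done.

Besides the shell and the picture viewer there is one more tool, called after "Request:" as name([rows], argument=value, ...), one row to a line, values as JSON. carry_out: Moves the arm, as the interface text tells. Its arguments: {"type":"object","properties":{"rows":{"type":"array"},"grip_force":{"type":"number"}},"required":["rows"]}

```bash
ls; mkdir -p pics
cat > h.py <<'E'
import numpy as np, cv2
from scipy.spatial.transform import Rotation as R
from plant import robot
def shot(n,f):
    s=robot.state(); c=robot.camera(n); cv2.imwrite(f'pics/{f}.png',c['color'][:,:,::-1]); 
    c=dict(c)
    if 'mount' in c:
        T=np.eye(4);T[:3,:3]=R.from_quat(s['ee_rot']).as_matrix();T[:3,3]=s['ee_pos']
        M=T@np.array(c['mount']); c['o']=M[:3,3]; c['A']=M[:3,:3]
    else:
        c['o']=np.array(c['origin']); a=np.array(c['attitude'],float)
        c['A']=R.from_quat(a).as_matrix() if a.shape==(4,) else a
    np.save(f'pics/{f}.npy',c,allow_pickle=True); return c
def load(f): return np.load(f'pics/{f}.npy',allow_pickle=True).item()
def K(c):
    f=210/np.tan(np.radians(c['fovy'])/2); return np.array([[f,0,c['cx']],[0,f,c['cy']],[0,0,1]])
def D(c): return np.array([c['k1'],0,0,0,0.])
def px2w(c,uv,z):
    u=cv2.undistortPoints(np.array(uv,float).reshape(-1,1,2),K(c),D(c)).reshape(-1,2)
    d=np.c_[u[:,0],-u[:,1],-np.ones(len(u))]@c['A'].T
    return c['o']+d*((z-c['o'][2])/d[:,2])[:,None]
def w2px(c,P):
    p=(np.atleast_2d(P)-c['o'])@c['A']; p=p*[1,-1,-1]
    return cv2.projectPoints(p,np.zeros(3),np.zeros(3),K(c),D(c))[0].reshape(-1,2)
E
python3 - <<'E'
from h import *
for n in('scene','top','wrist'):
    c=shot(n,n+'0'); print(n,c['fovy'],c['cx'],c['cy'],c['k1'],c['o'],c.get('attitude'),c['A'].round(3).tolist())
s=robot.state();print(s)
E
```

```text
pics
scene 55.054359819262096 278.7300848533618 203.47093331656194 -0.07409854325955492 [ 1.05141046 -0.16181091  0.77980786] [0.26022165 0.16783869 0.53333419 0.7871909 ] [[0.375, -0.752, 0.542], [0.927, 0.296, -0.231], [0.013, 0.589, 0.808]]
top 50.71275320043917 268.9296500436532 211.0290376194918 -0.0014728581401401329 [0.38868355 0.03610075 0.92767667] [-0.08554568  0.08701744  0.71738395 -0.68590828] [[-0.044, 0.969, -0.242], [-0.999, -0.044, 0.007], [-0.003, 0.242, 0.97]]
wrist 67.09584414250534 278.73594681312494 211.18193619057573 -0.06325761627328508 [ 0.2331596  -0.4470539   0.37342786] None [[0.336, 0.907, 0.254], [-0.942, 0.324, 0.09], [-0.001, -0.269, 0.963]]
{'time_s': 0.15, 'joint_positions': array([-1.22798836e+00,  2.13275197e-01, -3.48884766e-02,  1.32350189e+00,
       -6.02427162e-05,  1.57078049e+00]), 'dq': array([-1.18738928e-03,  3.27948268e-04,  9.67758805e-04, -3.67570168e-05,
        1.77701032e-03,  5.95100592e-04]), 'joint_efforts': array([-6.38594775e-04, -6.86406255e+01,  4.87250054e+01,  1.30916535e-02,
        7.49490164e-05, -2.01870171e-05]), 'ee_pos': array([ 0.16796565, -0.47067929,  0.24192432]), 'ee_rot': array([ 0.4075452 ,  0.57822273, -0.4072259 ,  0.57769581]), 'wrist_force': array([-0.04728738,  0.50828079, -0.50951724]), 'wrist_torque': array([-0.03425461, -0.03879318,  0.00126509]), 'grip_width': 0.9987889497275411}
```

View pics/top0.png

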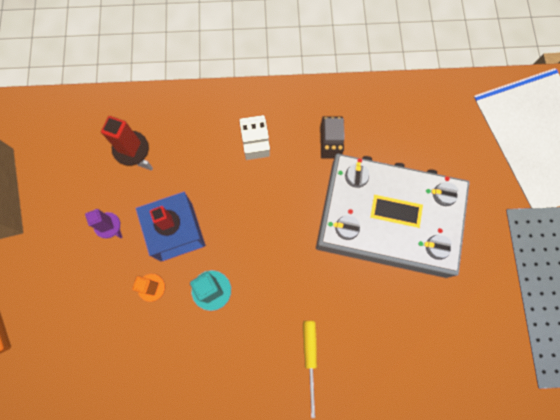

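View pics/scene0.png

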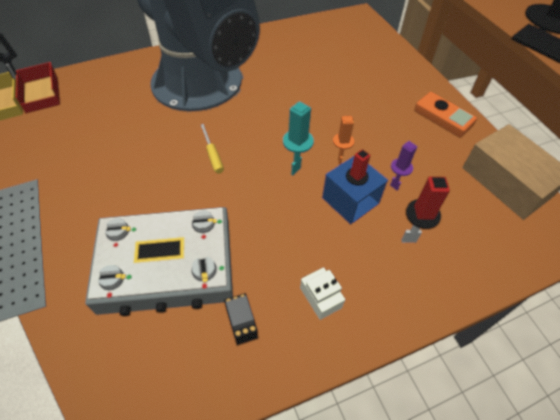

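Top view. Candidates for the driver:
- red in the blue stand (165,220)
- larger red (122,137)
- purple (100,220)
- orange (148,287)
- turquoise (208,288)
- yellow screwdriver (311,345)

By the description it is the red one in the stand. The locked head looks like (358,175), since its pointer is at the red dot (360,160). I'll check both in a crop.

Run:
```python
from h import *
c=load('top0'); im=cv2.imread('pics/top0.png')
a=cv2.resize(im[180:270,90:220],None,fx=4,fy=4,interpolation=cv2.INTER_CUBIC)[:, :400]
a=cv2.resize(im[180:270,125:215],(400,400),interpolation=cv2.INTER_CUBIC)
b=cv2.resize(im[150:250,320:420],(400,400),interpolation=cv2.INTER_CUBIC)
cv2.imwrite('pics/crop0.png',np.hstack([a,b]))
h=cv2.cvtColor(im,cv2.COLOR_BGR2HSV).astype(int); H,S,V=h[...,0],h[...,1],h[...,2]
box=np.zeros(H.shape,bool); box[150:275,315:475]=1
def blobs(m):
    n,l,st,ce=cv2.connectedComponentsWithStats(m.astype(np.uint8)); return [(ce[i],st[i,4]) for i in range(1,n) if st[i,4]>=3]
for nm,m in(('red',((H<6)|(H>172))&(S>140)&(V>100)),('green',(H>45)&(H<80)&(S>110)),('yel',(H>17)&(H<33)&(S>130))):
    for p,a in blobs(m&box): print(nm,p.round(1),a,px2w(c,p,.068).round(4))
m=(H>105)&(H<130)&(S>120)&(V>40); m[:, :120]=0; m[:, 220:]=0
n,l,st,ce=cv2.connectedComponentsWithStats(m.astype(np.uint8)); i=1+st[1:,4].argmax(); pts=np.argwhere(l==i)[:,::-1].astype(np.float32)
print('blue',st[i],px2w(c,cv2.convexHull(pts).reshape(-1,2),.09).round(3).tolist())
m=((H<6)|(H>172))&(S>140); m[:190]=0;m[260:]=0;m[:,:140]=0;m[:,200:]=0
for p,a in blobs(m): print('handle',p,a,px2w(c,p,.16).round(4))
```

```text
red [359.6 159.7] 9 [[ 0.7036 -0.1617  0.068 ]]
red [446.8 178.2] 11 [[ 0.6556 -0.3352  0.068 ]]
red [350. 211.] 9 [[ 0.5959 -0.1324  0.068 ]]
red [439.7 230.3] 10 [[ 0.5487 -0.3059  0.068 ]]
green [340.  172.3] 7 [[ 0.6781 -0.1192  0.068 ]]
green [428.  190.7] 7 [[ 0.6309 -0.2935  0.068 ]]
green [330.  223.7] 7 [[ 0.5718 -0.0905  0.068 ]]
green [420.5 243.2] 10 [[ 0.5248 -0.2647  0.068 ]]
yel [358.2 166.5] 32 [[ 0.689  -0.1574  0.068 ]]
yel [436.3 191.1] 39 [[ 0.6293 -0.3101  0.068 ]]
yel [396.2 210.9] 430 [[ 0.5919 -0.2246  0.068 ]]
yel [338.5 224.6] 36 [[ 0.5692 -0.1071  0.068 ]]
yel [429.2 244.2] 42 [[ 0.5221 -0.2815  0.068 ]]
blue [ 137  193   66   67 2082] [[0.537, 0.161, 0.09], [0.535, 0.162, 0.09], [0.52, 0.212, 0.09], [0.513, 0.235, 0.09], [0.513, 0.237, 0.09], [0.524, 0.26, 0.09], [0.53, 0.262, 0.09], [0.591, 0.28, 0.09], [0.605, 0.285, 0.09], [0.613, 0.287, 0.09], [0.615, 0.285, 0.09], [0.628, 0.246, 0.09], [0.642, 0.199, 0.09], [0.642, 0.197, 0.09], [0.64, 0.195, 0.09], [0.631, 0.191, 0.09]]
handle [162.59246575 219.00684932] 292 [[0.5742 0.2198 0.16  ]]
```

View pics/crop0.png

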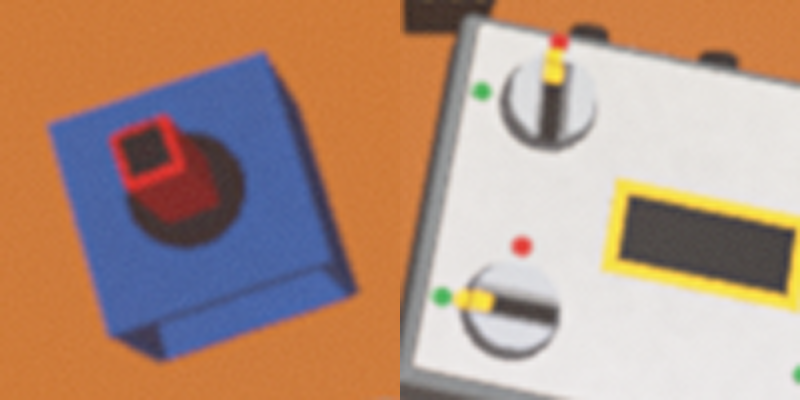

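The crop confirms both. On the left, the small red driver hangs in the blue stand. On the right, the upper-left head has its pointer at the red dot (locked), and the head below it points to green. Next I compute poses and the first move.

```bash
cat >> h.py <<'E'
def rel(pos,R1,s=None):
    s=s or robot.state(); R0=R.from_quat(s['ee_rot'])
    print('slide',R0.inv().apply(np.array(pos)-s['ee_pos']).round(4),'rot',np.degrees((R0.inv()*R1).as_rotvec()).round(2))
def down(yaw): # jaw (tool z) at world yaw (deg), x down
    a=np.radians(yaw); z=np.array([np.cos(a),np.sin(a),0]); x=np.array([0,0,-1.]); return R.from_matrix(np.c_[x,np.cross(z,x),z])
def yaw(v): return np.degrees(np.arctan2(v[1],v[0]))
E
python3 - <<'E'
from h import *
c=load('top0')
f=lambda p:[(x/4.444+125,y/4.444+180) for x,y in p]
q=px2w(c,f([(110,133),(168,115),(187,172),(130,190)]),.164); print('handle',q.mean(0),[round(yaw(q[(i+1)%4]-q[i]),1) for i in range(4)],np.linalg.norm(np.roll(q,-1,0)-q,axis=1))
q=px2w(c,f([(50,126),(265,53),(330,262),(110,335)]),.09); print('stand',q.mean(0),[round(yaw(q[(i+1)%4]-q[i]),1) for i in range(4)],np.linalg.norm(np.roll(q,-1,0)-q,axis=1))
q=px2w(c,[(117,128)],.24);print('big red top',q, px2w(c,[(130,148)],.1))
q=px2w(c,[(96,215)],.12);print('purple top',q, px2w(c,[(208,283)],.15), px2w(c,[(148,287)],.1))
s=robot.state(); r=R.from_quat(s['ee_rot']).as_matrix(); print(r.round(3)); w=load('wrist0'); print(np.array(w['mount']).round(3))
E
```

```text
handle [0.58216589 0.22629671 0.164     ] [np.float64(-74.5), np.float64(-161.7), np.float64(105.7), np.float64(19.5)] [0.02399151 0.02512145 0.02344263 0.02522377]
stand [0.58212619 0.22698095 0.09      ] [np.float64(-72.8), np.float64(-163.5), np.float64(106.2), np.float64(16.8)] [0.09884325 0.09951292 0.09829329 0.09792888]
big red top [[0.71551232 0.2794528  0.24      ]] [[0.73750018 0.30132195 0.1       ]]
purple top [[0.59725125 0.35452415 0.12      ]] [[0.45865256 0.14168767 0.15      ]] [[0.46077375 0.25939235 0.1       ]]
[[-0.     0.942  0.336]
 [ 0.001  0.336 -0.942]
 [-1.    -0.    -0.001]]
[[-0.     0.269 -0.963 -0.132]
 [-0.     0.963  0.269  0.069]
 [ 1.     0.    -0.    -0.   ]
 [ 0.     0.     0.     1.   ]]
```

Measured: handle and stand at about (0.582, 0.2265), handle yaw about 17° (mod 90). The sizes match what's given (handle 24–25 mm, stand 98–99 mm). Locked head at about (0.670, −0.152), and the red dots are 180 mm apart, as they should be. Now moving above the stand.

Request:
carry_out([
  {"rot": [-5,0,0],"slide": [-0.06,0.04,-0.03],"fingers": 1},
  {"rot": [-87.4,0,0],"slide": [-0.1,0.624,-0.518],"fingers": 1},
  {"rot": [-87.4,0,0],"slide": [-0.1,0.624,-0.518],"fingers": 1},
  {"rot": [-87.4,0,0],"slide": [-0.1,0.624,-0.518],"fingers": 1},
  {"rot": [-87.4,0,0],"slide": [-0.1,0.624,-0.518],"fingers": 1},
  {"rot": [-87.4,0,0],"slide": [-0.1,0.624,-0.518],"fingers": 1},
  {"rot": [-87.4,0,0],"slide": [-0.1,0.624,-0.518],"fingers": 1},
  {"rot": [-87.4,0,0],"slide": [-0.1,0.624,-0.518],"fingers": 1},
  {"rot": [-87.4,0,0],"slide": [-0.1,0.624,-0.518],"fingers": 1},
  {"rot": [-87.4,0,0],"slide": [-0.1,0.624,-0.518],"fingers": 1},
  {"rot": [-87.4,0,0],"slide": [-0.1,0.624,-0.518],"fingers": 1},
  {"rot": [-87.4,0,0],"slide": [-0.1,0.624,-0.518],"fingers": 1},
  {"rot": [-87.4,0,0],"slide": [-0.1,0.624,-0.518],"fingers": 1},
  {"rot": [-87.4,0,0],"slide": [-0.1,0.624,-0.518],"fingers": 1},
  {"rot": [-87.4,0,0],"slide": [-0.1,0.624,-0.518],"fingers": 1},
  {"rot": [-87.4,0,0],"slide": [-0.038,0.624,-0.518],"fingers": 1},
  {"rot": [-87.4,0,0],"slide": [-0.038,0.624,-0.518],"fingers": 1},
  {"rot": [-87.4,0,0],"slide": [-0.038,0.624,-0.518],"fingers": 1},
  {"rot": [-87.4,0,0],"slide": [-0.038,0.624,-0.518],"fingers": 1},
])

```text
time_s: 2.52
ee_pos: [0.5833, 0.2271, 0.284]
ee_rot: [-0.104, 0.697, 0.105, 0.701]
wrist_force: [0.3, -0.5, -0.2]
grip_width: 1.002
```

Run:
```python
from h import *
c=shot('wrist','w1'); s=robot.state(); print(s['time_s'],s['ee_pos'],s['joint_positions'],yaw(R.from_quat(s['ee_rot']).as_matrix()[:,2]))
p=np.array([.582,.2265,.164]); print(w2px(c,[p,[.582,.2265,.09]]))
```

```text
2.575 [0.58315601 0.22709368 0.28339006] [3.71354071e-01 4.90117916e-01 4.62436210e-01 1.53782334e+00
 1.37821683e-07 1.64497575e+00] 17.026793583143757
[[274.78389728 209.42238761]
 [275.2687946  190.86978599]]
```

View pics/w1.png

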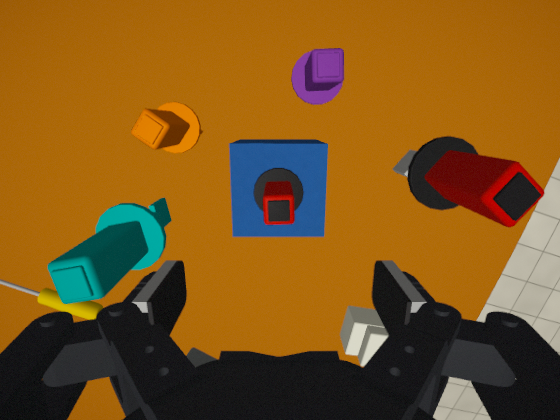

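The wrist view shows the driver's handle top at (278,210), the stand's top centred near (279,189), both square to the jaws, and neighbours clear of the fingers.

Run:
```python
from h import *
c=load('w1'); im=cv2.imread('pics/w1.png'); h=cv2.cvtColor(im,cv2.COLOR_BGR2HSV).astype(int)
m=((h[...,0]>105)&(h[...,0]<130)&(h[...,1]>120)&(h[...,2]>110)).astype(np.uint8); m[:,:200]=0;m[:,350:]=0
r=cv2.minAreaRect(np.argwhere(m)[:,::-1].astype(np.float32)); print(r)
q=px2w(c,[(230,143.5),(327,142.5),(324.5,237),(233,237)],.09); print('stand',q.mean(0),[round(yaw(q[(i+1)%4]-q[i]),1) for i in range(4)],np.linalg.norm(np.roll(q,-1,0)-q,axis=1))
m=(((h[...,0]<8)|(h[...,0]>172))&(h[...,1]>150)&(h[...,2]>180)).astype(np.uint8); m[:,:250]=0;m[:,310:]=0;m[240:]=0
r=cv2.minAreaRect(np.argwhere(m)[:,::-1].astype(np.float32)); print(r)
q=px2w(c,cv2.boxPoints(r),.164); print('handle',q.mean(0),[round(yaw(q[(i+1)%4]-q[i]),1) for i in range(4)],np.linalg.norm(np.roll(q,-1,0)-q,axis=1))
```

```text
((278.5, 188.99996948242188), (96.99998474121094, 91.99998474121094), 0.0)
stand [0.58568894 0.22658721 0.09      ] [np.float64(17.6), np.float64(-72.3), np.float64(-163.1), np.float64(106.6)] [0.09806586 0.10144833 0.10008126 0.10028834]
((277.5, 210.0), (26.0, 27.0), 90.0)
handle [0.58432149 0.22655859 0.164     ] [np.float64(16.9), np.float64(-72.4), np.float64(-163.1), np.float64(106.3)] [0.02199144 0.02221923 0.02249866 0.02220983]
```

Request:
carry_out([
  {"rot": [0,0,0],"slide": [0.05,0,0.002],"fingers": 1},
  {"rot": [0,0,0],"slide": [0.1,0,0.002],"fingers": 1},
  {"rot": [0,0,0],"slide": [0.14,0,0.002],"fingers": 1},
  {"rot": [0,0,0],"slide": [0.153,0,0.002],"fingers": 1},
  {"rot": [0,0,0],"slide": [0.153,0,0.002],"fingers": 1},
  {"rot": [0,0,0],"slide": [0.153,0,0.002],"fingers": -1},
  {"rot": [0,0,0],"slide": [0.153,0,0.002],"fingers": -1},
  {"rot": [0,0,0],"slide": [0.153,0,0.002],"fingers": -1},
  {"rot": [0,0,0],"slide": [0.153,0,0.002],"fingers": -1},
  {"rot": [0,0,0],"slide": [0.153,0,0.002],"fingers": -1},
  {"rot": [0,0,0],"slide": [0.153,0,0.002],"fingers": -1},
], grip_force=70)

```text
time_s: 3.95
ee_pos: [0.5839, 0.2274, 0.1281]
ee_rot: [-0.105, 0.699, 0.105, 0.7]
wrist_force: [-0.5, 0.1, 6.7]
grip_width: 0.298
```

Run:
```python
from h import *
s=robot.state(); print(s['time_s'],s['ee_pos'],s['grip_width'],s['wrist_force'],s['wrist_torque'],yaw(R.from_quat(s['ee_rot']).as_matrix()[:,2]))
```

```text
3.95 [0.58385121 0.22740489 0.12808107] 0.29779237734913266 [-0.50557374  0.12141657  6.67413892] [-0.05140908  0.32192033  0.02072615] 17.039514834319164
```

Grip confirmed: opening 0.298 × 85 mm is about 25 mm, and the force shows weight being taken. Lifting clear and going to hover over the locked head.

Request:
carry_out([
  {"rot": [0,0,0],"slide": [-0.04,0,0],"fingers": -1},
  {"rot": [0,0,0],"slide": [-0.09,0,0],"fingers": -1},
  {"rot": [0,0,0],"slide": [-0.135,0,0],"fingers": -1},
  {"rot": [0,0,0],"slide": [-0.135,0,0],"fingers": -1},
  {"rot": [5,0,0],"slide": [-0.135,-0.05,-0.004],"fingers": -1},
  {"rot": [10,0,0],"slide": [-0.135,-0.11,-0.009],"fingers": -1},
  {"rot": [15,0,0],"slide": [-0.135,-0.17,-0.013],"fingers": -1},
  {"rot": [20,0,0],"slide": [-0.135,-0.23,-0.018],"fingers": -1},
  {"rot": [25,0,0],"slide": [-0.135,-0.29,-0.022],"fingers": -1},
  {"rot": [29,0,0],"slide": [-0.135,-0.34,-0.026],"fingers": -1},
  {"rot": [32.4,0,0],"slide": [-0.135,-0.375,-0.028],"fingers": -1},
  {"rot": [32.4,0,0],"slide": [-0.135,-0.388,-0.029],"fingers": -1},
  {"rot": [32.4,0,0],"slide": [-0.135,-0.388,-0.029],"fingers": -1},
  {"rot": [32.4,0,0],"slide": [-0.135,-0.388,-0.029],"fingers": -1},
])

```text
time_s: 5.7
ee_pos: [0.6695, -0.1508, 0.2622]
ee_rot: [0.094, 0.701, -0.094, 0.701]
wrist_force: [0.8, 0.8, -1.9]
grip_width: 0.294
```

Run:
```python
from h import *
s=robot.state(); print(s['time_s'],s['ee_pos'],s['joint_positions'],s['grip_width'],s['wrist_force'],yaw(R.from_quat(s['ee_rot']).as_matrix()[:,2]))
c=shot('scene','s2'); w=shot('wrist','w2'); t=shot('top','t2')
p=s['ee_pos']; q=w2px(c,[p-[0,0,.112]])[0]; print(q)
head=[.670,-.1524,.084]; print(w2px(w,[head]),w2px(c,[head]),w2px(w,[p-[0,0,.112]]))
im=cv2.imread('pics/s2.png'); x,y=int(q[0]),int(q[1]); a=cv2.resize(im[y-70:y+50,x-60:x+60],(560,560),interpolation=cv2.INTER_CUBIC)
cv2.imwrite('pics/s2c.png',a)
```

```text
5.7 [ 0.66945734 -0.15080313  0.26221148] [-2.21703962e-01  6.53154938e-01  6.80561699e-01  1.59851889e+00
  3.16318338e-04  1.61538001e+00] 0.2944546647408632 [ 0.77474065  0.78919677 -1.87081081] -15.257157996573117
[199.75378447 248.20174652]
[[278.99696333 195.76616988]] [[204.08479727 265.84816224]] [[277.83038481 212.42850596]]
```

View pics/s2c.png

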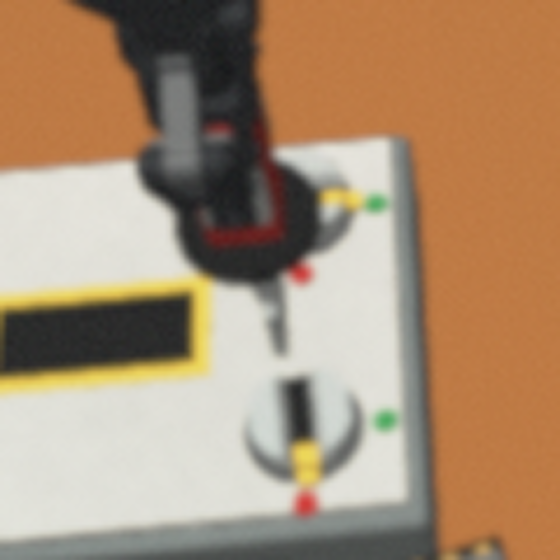

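View pics/w2.png

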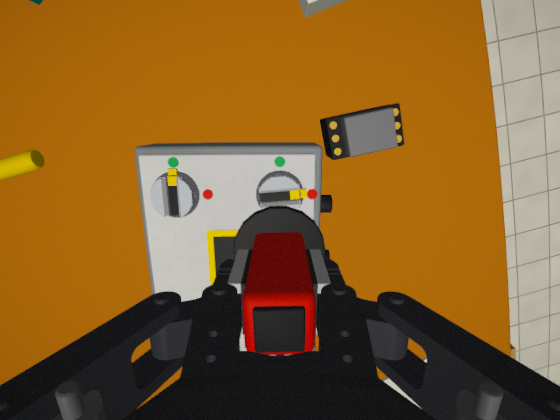

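The scene crop shows the blade edge-on near (275,325). It lies along the slot, parallel to the jaws, and the slot is at (297,410). The wrist view shows the locked head at (280,195), with its red dot at (312,194) and green dot at (280,161). What remains is measuring the offset across the slot in the wrist frame.

Run:
```python
from h import *
c=load('w2'); im=cv2.imread('pics/w2.png'); h=cv2.cvtColor(im,cv2.COLOR_BGR2HSV).astype(int);H,S,V=h[...,0],h[...,1],h[...,2]
def bl(m,x0,x1,y0,y1,amin=8):
    k=np.zeros(H.shape,bool);k[y0:y1,x0:x1]=1
    n,l,st,ce=cv2.connectedComponentsWithStats((m&k).astype(np.uint8)); return [(ce[i],st[i,4]) for i in range(1,n) if st[i,4]>=amin]
s=robot.state(); Rt=R.from_quat(s['ee_rot']).as_matrix(); tc=s['ee_pos']
def tool(P): return ((P-tc)@Rt)
red=((H<6)|(H>174))&(S>150)&(V>120); gr=(H>45)&(H<90)&(S>110); ye=(H>20)&(H<34)&(S>150)
P={}
for nm,m,z in(('red',red,.068),('green',gr,.068),('yel',ye,.084)):
    for p,a in bl(m,140,340,150,225):
        w=px2w(c,p,z)[0]; print(nm,p.round(1),a,w.round(4),'tool',tool(w).round(4))
# dark slot pixels in locked head
g=V.copy(); k=np.zeros(H.shape,bool);k[180:208,260:290]=1
d=np.argwhere((V<70)&k&(S<120))[:,::-1].astype(float)
# rows of slot boundary per column
for x in (262,268,274,280,286): print(x,[int(v) for v in V[182:210,x]])
# collar: top edge columns and head
for x in (270,279,288): print('col',x,[int(v) for v in V[200:216,x]])
tz=tc[2]-.112
print('tip z',tz,'collar top', )
th=np.linspace(0,2*np.pi,361)
C=tc+np.array([0,0,-.031]); ring=np.r_[[C+np.array([.026*np.cos(t),.026*np.sin(t),0]) for t in th]]
q=w2px(c,ring); print('pred collar(top face) top row',q[:,1].min(),'left/right',q[:,0].min(),q[:,0].max()); q=w2px(c,ring-[0,0,.006]); print('pred lower face top row',q[:,1].min())
r=w2px(c,[tc+[0,0,-.031],tc+Rt[:,1]*.001+[0,0,-.031]]);print('px per mm tool y',r[1]-r[0])
hc=np.array([.6698,-.1520,.084]);
```

```text
red [312.  193.7] 73 [ 0.7032 -0.1629  0.068 ] tool [ 0.1946 -0.0026  0.0356]
red [207.2 194. ] 65 [ 0.5964 -0.134   0.068 ] tool [ 0.1946 -0.0029 -0.0751]
green [172.8 161.9] 76 [ 0.5727 -0.0924  0.068 ] tool [ 0.1946  0.031  -0.1089]
green [279.3 161.2] 76 [ 0.6789 -0.121   0.068 ] tool [0.1946 0.0314 0.0011]
yel [336.7 151.9] 28 [ 0.7354 -0.125   0.084 ] tool [0.1786 0.0424 0.0567]
yel [171.7 176.8] 153 [ 0.5721 -0.1056  0.084 ] tool [ 0.1786  0.0181 -0.1059]
yel [297.5 193.8] 149 [ 0.6884 -0.1554  0.084 ] tool [0.1786 0.0007 0.0193]
262 [90, 128, 172, 172, 190, 189, 189, 189, 179, 157, 141, 83, 57, 57, 57, 56, 56, 55, 56, 63, 90, 126, 144, 143, 149, 174, 174, 98]
268 [189, 189, 189, 190, 189, 189, 188, 185, 168, 149, 117, 59, 55, 55, 54, 55, 54, 56, 56, 70, 109, 136, 137, 139, 126, 52, 18, 32]
274 [190, 189, 190, 189, 189, 189, 189, 180, 157, 141, 83, 57, 55, 54, 55, 54, 54, 56, 64, 91, 123, 136, 137, 125, 75, 13, 29, 48]
280 [189, 189, 189, 189, 189, 189, 184, 166, 148, 116, 54, 55, 56, 56, 55, 54, 54, 57, 67, 111, 136, 137, 139, 127, 55, 16, 26, 50]
286 [187, 188, 189, 188, 188, 189, 179, 155, 141, 84, 54, 55, 52, 53, 56, 54, 55, 59, 88, 121, 136, 137, 147, 151, 55, 21, 35, 48]
col 270 [59, 78, 114, 136, 137, 123, 67, 15, 32, 50, 56, 55, 55, 57, 57, 54]
col 279 [68, 111, 140, 138, 136, 120, 51, 16, 34, 49, 57, 55, 55, 54, 56, 54]
col 288 [94, 125, 136, 136, 143, 166, 160, 20, 24, 42, 52, 54, 53, 52, 53, 53]
tip z 0.1505971455665085 collar top
pred collar(top face) top row 207.37763240431846 left/right 230.5821486913208 324.5220142913909
pred lower face top row 204.56499520111905
px per mm tool y [-0.00221445 -1.67603297]
```

Slot centre is about −2 mm in tool y and the driver axis about −1.3 mm. The slot is already about 5° counter-clockwise of the box axis. Trimming these and settling before going down.

Request:
carry_out([
  {"rot": [-5,0,0],"slide": [0.03,0,0.001],"fingers": -1},
  {"rot": [-5,0,0],"slide": [0.05,0,0.001],"fingers": -1},
  {"rot": [-5,0,0],"slide": [0.05,0,0.001],"fingers": -1},
  {"rot": [-5,0,0],"slide": [0.05,0,0.001],"fingers": -1},
  {"rot": [-5,0,0],"slide": [0.05,0,0.001],"fingers": -1},
])

```text
time_s: 6.48
ee_pos: [0.671, -0.1524, 0.2135]
ee_rot: [0.064, 0.704, -0.064, 0.705]
wrist_force: [0.3, -0.1, -2.8]
grip_width: 0.295
```

Run:
```python
from h import *
s=robot.state(); print(s['time_s'],s['ee_pos'],s['grip_width'],s['wrist_force'],yaw(R.from_quat(s['ee_rot']).as_matrix()[:,2]))
c0=load('w2'); Rt=down(-15.26).as_matrix(); tc0=np.array([.66946,-.1508,.2622])
slot=tc0+Rt@[0,-.002,.0008]; d=R.from_quat(s['ee_rot']).as_matrix()
drv=s['ee_pos']+d@[0,-.0013,.0]; print('slot',slot,'drv',drv,'err in tool',(d.T@(slot-drv))[1:])
w=shot('wrist','w3'); c=shot('scene','s3')
im=cv2.imread('pics/s3.png'); x,y=205,255; a=cv2.resize(im[y-50:y+50,x-50:x+50],(500,500),interpolation=cv2.INTER_CUBIC)
b=cv2.resize(cv2.imread('pics/w3.png')[150:250,220:340],(600,500),interpolation=cv2.INTER_CUBIC)[:, :]
b=cv2.resize(b,(300,250)); cv2.imwrite('pics/s3c.png',np.hstack([a,np.vstack([b,b*0])]))
p=w2px(c,[slot-[0,0,slot[2]-.074], drv-[0,0,.112]]); print(p, (p-[x-50,y-50])*5)
```

```text
6.475 [ 0.67097342 -0.15240977  0.21347596] 0.29473227449255907 [ 0.26248537 -0.10344638 -2.79670694] -10.350805927225977
slot [ 0.66970539 -0.15294004  0.2622    ] drv [ 0.67073984 -0.15368862  0.21347605] err in tool [ 0.00054723 -0.00106988]
[[204.48736976 268.19002657]
 [202.25272771 262.11564022]] [[247.43684881 315.95013287]
 [236.26363854 285.57820111]]
```

View pics/s3c.png

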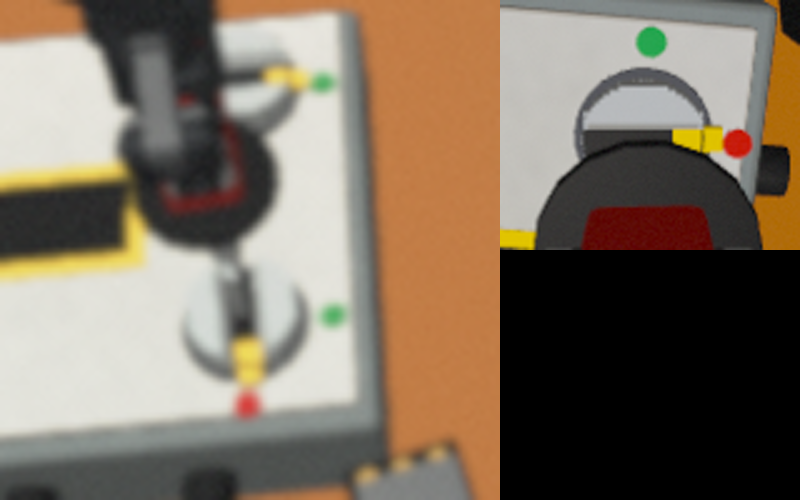

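The wrist crop shows the slot now level with the jaws, and the scene crop shows the blade (235,290) directly over the slot. Going down slowly.

Request:
carry_out([
  {"rot": [0,0,0],"slide": [0.004,0.0005,-0.001],"fingers": -1},
  {"rot": [0,0,0],"slide": [0.008,0.0005,-0.001],"fingers": -1},
  {"rot": [0,0,0],"slide": [0.012,0.0005,-0.001],"fingers": -1},
  {"rot": [0,0,0],"slide": [0.016,0.0005,-0.001],"fingers": -1},
  {"rot": [0,0,0],"slide": [0.02,0.0005,-0.001],"fingers": -1},
  {"rot": [0,0,0],"slide": [0.023,0.0005,-0.001],"fingers": -1},
  {"rot": [0,0,0],"slide": [0.023,0.0005,-0.001],"fingers": -1},
  {"rot": [0,0,0],"slide": [0.023,0.0005,-0.001],"fingers": -1},
])

```text
time_s: 7.58
ee_pos: [0.6697, -0.1518, 0.1895]
ee_rot: [0.064, 0.704, -0.064, 0.704]
wrist_force: [0.2, -0.6, -2.5]
grip_width: 0.291
```

Run:
```python
from h import *
s=robot.state(); print(s['time_s'],s['ee_pos'],s['grip_width'],s['wrist_force'],s['wrist_torque'],yaw(R.from_quat(s['ee_rot']).as_matrix()[:,2]),s['joint_positions'])
w=shot('wrist','w4'); c=shot('scene','s4')
x,y=205,255; a=cv2.resize(cv2.imread('pics/s4.png')[y-50:y+50,x-50:x+50],(500,500),interpolation=cv2.INTER_CUBIC)
b=cv2.resize(cv2.imread('pics/w4.png')[150:250,220:340],(300,250)); cv2.imwrite('pics/s4c.png',np.hstack([a,np.vstack([b,b*0])]))
p=s['ee_pos']; th=np.linspace(0,6.283,361); ring=p+np.c_[.026*np.cos(th),.026*np.sin(th),0*th-.038]; print('pred collar top row',w2px(w,ring)[:,1].min())
V=cv2.imread('pics/w4.png').max(2); print(V[195:215,[270,279,288]].T)
```

```text
7.575 [ 0.66965778 -0.15181273  0.18946511] 0.29149714222090845 [ 0.19171229 -0.56409895 -2.46566493] [-0.00144443  0.03345251 -0.01522321] -10.36175209041624 [-2.22933979e-01  6.34229870e-01  4.64039667e-01  1.40038306e+00
  3.88779328e-07  1.52870904e+00]
pred collar top row 203.5989088221215
[[188 188 188 188 187 188 188 187 188 187 172  98  19  30  47  52  57  54
   55  55]
 [188 187 187 188 188 187 188 188 189 188 168  55  17  32  48  52  55  52
   55  53]
 [187 187 187 188 187 187 187 187 187 186 186 160  15  19  36  48  50  48
   50  51]]
```

View pics/s4c.png

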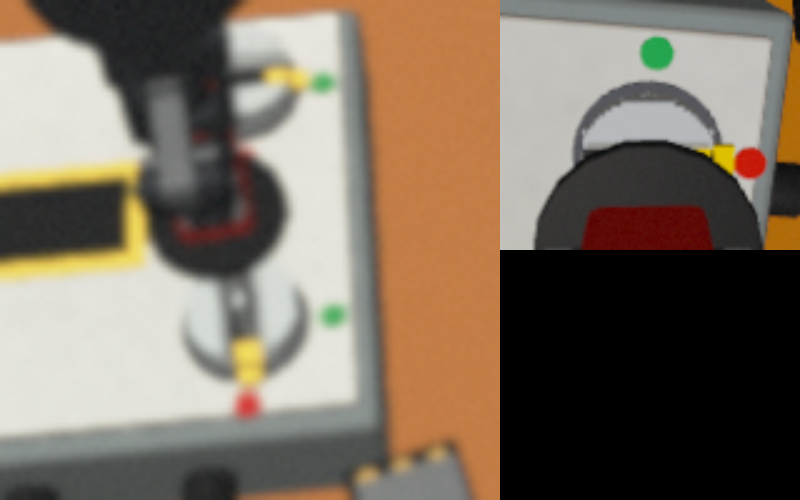

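No contact load, tip about 2.5 mm above the slot floor (top of head at 84 mm, tip at about 76.5 mm), and the collar image agrees: the blade is in the slot. Turning now.

Request:
carry_out([
  {"rot": [-6,0,0],"slide": [0,0,-0.0001],"fingers": -1},
  {"rot": [-12,0,0],"slide": [0,0,-0.0003],"fingers": -1},
  {"rot": [-18,0,0],"slide": [0,-0.0001,-0.0004],"fingers": -1},
  {"rot": [-24,0,0],"slide": [0,-0.0001,-0.0005],"fingers": -1},
  {"rot": [-30,0,0],"slide": [0,-0.0002,-0.0007],"fingers": -1},
  {"rot": [-36,0,0],"slide": [0,-0.0003,-0.0008],"fingers": -1},
  {"rot": [-42,0,0],"slide": [0,-0.0003,-0.0009],"fingers": -1},
  {"rot": [-48,0,0],"slide": [0,-0.0004,-0.001],"fingers": -1},
  {"rot": [-54,0,0],"slide": [0,-0.0005,-0.0011],"fingers": -1},
  {"rot": [-60,0,0],"slide": [0,-0.0007,-0.0011],"fingers": -1},
  {"rot": [-66,0,0],"slide": [0,-0.0008,-0.0012],"fingers": -1},
  {"rot": [-72,0,0],"slide": [0,-0.0009,-0.0012],"fingers": -1},
  {"rot": [-78,0,0],"slide": [0,-0.001,-0.0013],"fingers": -1},
  {"rot": [-84,0,0],"slide": [0,-0.0012,-0.0013],"fingers": -1},
  {"rot": [-90,0,0],"slide": [0,-0.0013,-0.0013],"fingers": -1},
  {"rot": [-95,0,0],"slide": [0,-0.0014,-0.0013],"fingers": -1},
  {"rot": [-99,0,0],"slide": [0,-0.0015,-0.0013],"fingers": -1},
  {"rot": [-102,0,0],"slide": [0,-0.0016,-0.0013],"fingers": -1},
  {"rot": [-102,0,0],"slide": [0,-0.0016,-0.0013],"fingers": -1},
  {"rot": [-102,0,0],"slide": [0,-0.0016,-0.0013],"fingers": -1},
])

```text
time_s: 10.18
ee_pos: [0.668, -0.1534, 0.1894]
ee_rot: [0.507, -0.493, -0.507, -0.493]
wrist_force: [-1.1, -2.3, -0.4]
grip_width: 0.293
```

Run:
```python
from h import *
s=robot.state(); print(s['time_s'],s['ee_pos'],s['grip_width'],s['wrist_force'],s['wrist_torque'],yaw(R.from_quat(s['ee_rot']).as_matrix()[:,2]),s['joint_positions'])
w=shot('wrist','w5'); c=shot('scene','s5')
x,y=205,255; a=cv2.resize(cv2.imread('pics/s5.png')[y-50:y+50,x-50:x+50],(500,500),interpolation=cv2.INTER_CUBIC)
b=cv2.resize(cv2.imread('pics/w5.png')[150:250,220:340],(300,250)); cv2.imwrite('pics/s5c.png',np.hstack([a,np.vstack([b,b*0])]))
```

```text
10.175 [ 0.66800946 -0.1534123   0.18944424] 0.29345850548988583 [-1.05995467 -2.34908784 -0.39085343] [-0.97825767  0.31997503 -0.0873627 ] 91.55767342099979 [-2.25502767e-01  6.31070356e-01  4.58549697e-01  1.39807321e+00
 -5.37268998e-04 -2.52689368e-01]
```

View pics/s5c.png

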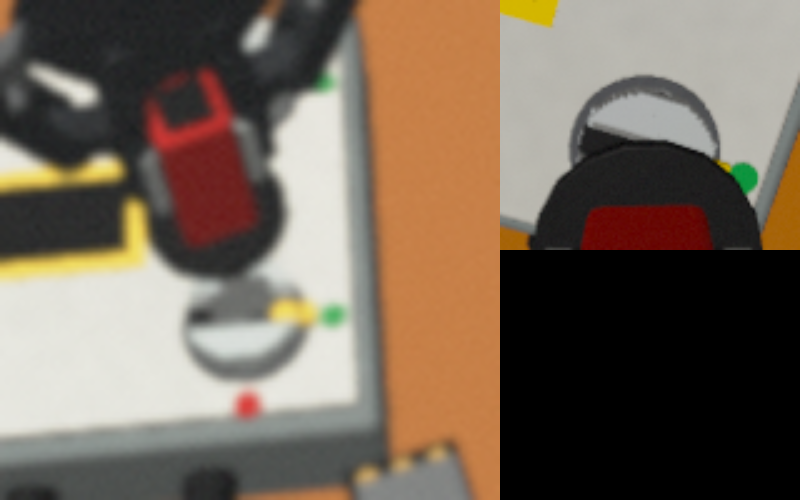

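Pointer is at the green dot (333,315), and the wrist crop shows the blade about 15° ahead of the slot, i.e. at the stop. Backing off 12°, lifting out and returning over the stand.

Request:
carry_out([
  {"rot": [6,0,0],"slide": [0,0,0],"fingers": -1},
  {"rot": [13,0,0],"slide": [0,0,0],"fingers": -1},
  {"rot": [13,0,0],"slide": [0,0,0],"fingers": -1},
  {"rot": [13,0,0],"slide": [-0.015,0,0],"fingers": -1},
  {"rot": [13,0,0],"slide": [-0.04,0,0],"fingers": -1},
  {"rot": [13,0,0],"slide": [-0.075,0,0],"fingers": -1},
  {"rot": [18,0,0],"slide": [-0.08,0.008,0.04],"fingers": -1},
  {"rot": [26,0,0],"slide": [-0.08,0.018,0.09],"fingers": -1},
  {"rot": [34,0,0],"slide": [-0.08,0.028,0.145],"fingers": -1},
  {"rot": [42,0,0],"slide": [-0.08,0.038,0.2],"fingers": -1},
  {"rot": [50,0,0],"slide": [-0.08,0.049,0.255],"fingers": -1},
  {"rot": [58,0,0],"slide": [-0.08,0.059,0.31],"fingers": -1},
  {"rot": [66,0,0],"slide": [-0.08,0.068,0.355],"fingers": -1},
  {"rot": [72,0,0],"slide": [-0.08,0.073,0.377],"fingers": -1},
  {"rot": [74.5,0,0],"slide": [-0.08,0.074,0.383],"fingers": -1},
  {"rot": [74.5,0,0],"slide": [-0.08,0.074,0.383],"fingers": -1},
  {"rot": [74.5,0,0],"slide": [-0.08,0.074,0.383],"fingers": -1},
  {"rot": [74.5,0,0],"slide": [-0.08,0.074,0.383],"fingers": -1},
])

```text
time_s: 12.52
ee_pos: [0.5832, 0.2272, 0.2693]
ee_rot: [-0.106, 0.699, 0.106, 0.699]
wrist_force: [-0.2, -0.1, -1.4]
grip_width: 0.299
```

Run:
```python
from h import *
s=robot.state(); print(s['time_s'],s['ee_pos'],s['grip_width'],s['wrist_force'],s['wrist_torque'],yaw(R.from_quat(s['ee_rot']).as_matrix()[:,2]))
rel([.5840,.2272,.1290],down(17),s)
w=shot('wrist','w6'); t=shot('top','t6'); c=shot('scene','s6')
a=cv2.resize(cv2.imread('pics/s6.png')[110:230,290:410],(500,500),interpolation=cv2.INTER_CUBIC)
b=cv2.resize(cv2.imread('pics/t6.png')[150:250,320:420],(300,300),interpolation=cv2.INTER_CUBIC); cv2.imwrite('pics/s6c.png',np.hstack([a,np.vstack([b,np.zeros((200,300,3),np.uint8)])]))
```

```text
12.525 [0.58323514 0.22715519 0.26933192] 0.2985797126251887 [-0.19494484 -0.12930841 -1.4361427 ] [ 0.00774223 -0.03698071 -0.02578256] 17.174158217304722
slide [ 0.1403 -0.0002  0.0007] rot [ 0.17  0.   -0.  ]
```

View pics/s6c.png

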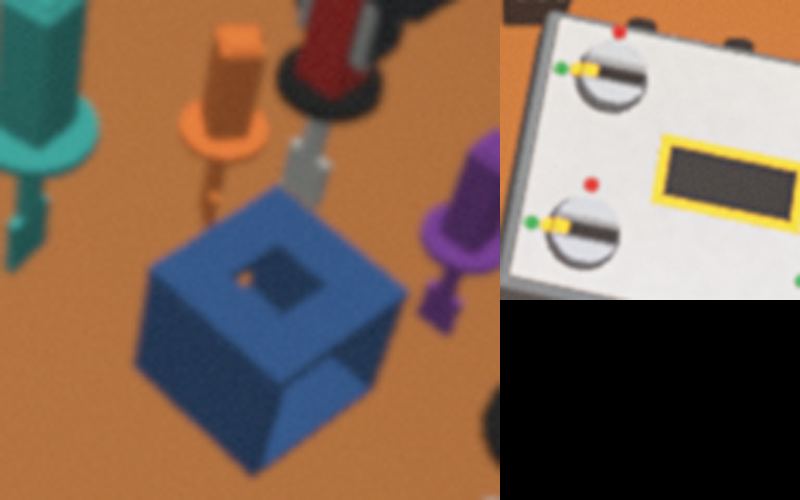

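The top crop shows the fastener at green, the same as its neighbours. The scene crop shows the driver straight, with the blade behind and above the empty stand. Lowering, then checking before release.

Request:
carry_out([
  {"rot": [0,0,0],"slide": [0.03,0,0.0007],"fingers": -1},
  {"rot": [0,0,0],"slide": [0.06,0,0.0007],"fingers": -1},
  {"rot": [0,0,0],"slide": [0.09,0,0.0007],"fingers": -1},
  {"rot": [0,0,0],"slide": [0.11,0,0.0007],"fingers": -1},
  {"rot": [0,0,0],"slide": [0.125,0,0.0007],"fingers": -1},
  {"rot": [0,0,0],"slide": [0.134,0,0.0007],"fingers": -1},
  {"rot": [0,0,0],"slide": [0.139,0,0.0007],"fingers": -1},
  {"rot": [0,0,0],"slide": [0.139,0,0.0007],"fingers": -1},
  {"rot": [0,0,0],"slide": [0.139,0,0.0007],"fingers": -1},
])

```text
time_s: 13.8
ee_pos: [0.5841, 0.2279, 0.1309]
ee_rot: [-0.105, 0.699, 0.105, 0.7]
wrist_force: [1.5, -0.8, -1.9]
grip_width: 0.295
```

Request:
carry_out([
  {"rot": [0,0,0],"slide": [0.002,0,0],"fingers": -1},
  {"rot": [0,0,0],"slide": [0.002,0,0],"fingers": -1},
  {"rot": [0,0,0],"slide": [0.002,0,0],"fingers": 1},
  {"rot": [0,0,0],"slide": [0.002,0,0],"fingers": 1},
  {"rot": [0,0,0],"slide": [0.002,0,0],"fingers": 1},
  {"rot": [0,0,0],"slide": [0.002,0,0],"fingers": 1},
  {"rot": [0,0,0],"slide": [0.002,0,0],"fingers": 1},
  {"rot": [0,0,0],"slide": [0.002,0,0],"fingers": 1},
  {"rot": [0,0,0],"slide": [-0.03,0,0],"fingers": 1},
  {"rot": [0,0,0],"slide": [-0.07,0,0],"fingers": 1},
  {"rot": [0,0,0],"slide": [-0.12,0,0],"fingers": 1},
  {"rot": [0,0,0],"slide": [-0.16,0,0],"fingers": 1},
  {"rot": [0,0,0],"slide": [-0.16,0,0],"fingers": 1},
  {"rot": [0,0,0],"slide": [-0.16,0,0],"fingers": 1},
  {"rot": [0,0,0],"slide": [-0.16,0,0],"fingers": 1},
])

```text
time_s: 15.68
ee_pos: [0.5833, 0.2277, 0.289]
ee_rot: [-0.106, 0.7, 0.105, 0.698]
wrist_force: [-0.6, 0.4, -0.1]
grip_width: 1.002
```

Run:
```python
from h import *
s=robot.state(); print(s['time_s'],s['ee_pos'],s['grip_width'],s['wrist_force'])
w=shot('wrist','w7'); c=shot('scene','s7')
a=cv2.resize(cv2.imread('pics/s7.png')[110:230,290:410],(400,400),interpolation=cv2.INTER_CUBIC)
b=cv2.resize(cv2.imread('pics/w7.png')[110:270,200:360],(400,400),interpolation=cv2.INTER_CUBIC); cv2.imwrite('pics/s7c.png',np.hstack([a,b]))
im=cv2.imread('pics/w7.png'); h=cv2.cvtColor(im,cv2.COLOR_BGR2HSV).astype(int)
m=(((h[...,0]<8)|(h[...,0]>172))&(h[...,1]>150)&(h[...,2]>180)).astype(np.uint8); m[:,:250]=0;m[:,310:]=0;m[250:]=0
r=cv2.minAreaRect(np.argwhere(m)[:,::-1].astype(np.float32)); print(r)
print('handle',px2w(w,[r[0]],.164),'pred size px of 26mm',np.ptp(w2px(w,s['ee_pos']*[1,1,0]+[[0,0,.164],[.026*.956,.026*.292,.164]]),axis=0))
```

```text
15.675 [0.5833444  0.22765588 0.28900445] 1.0016606271392001 [-0.60017189  0.39985367 -0.08771902]
((279.0, 208.5), (25.0, 26.0), 90.0)
handle [[0.58458535 0.22720744 0.164     ]] pred size px of 26mm [30.98988077  0.0962437 ]
```

View pics/s7c.png

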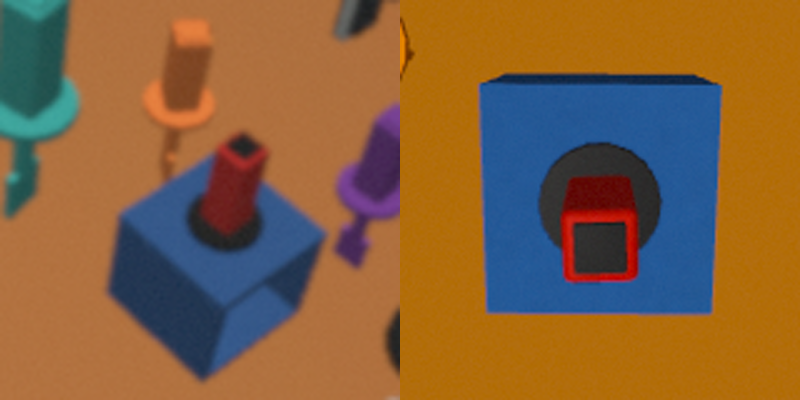

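The driver hangs upright on its collar in the stand, handle at (0.5846, 0.2272) against (0.5843, 0.2266) at the start. The gripper is open and well clear, so I'm handing in.

```bash
python3 -c "
from plant import robot
print(robot.finish_job())"
```

```text
the job is handed in; nothing more can be done
None
```

The locked fastener is released and the driver is back in its stand; I handed the job in at about 15.7 s of the 51 s allowed. I used the small red driver to turn the fastener at the box's +x/+y corner counter-clockwise to its stop.

**Last checks:**
- **Fastener:** the top picture shows its yellow pointer at the green dot, like its neighbour's.
- **Driver:** it hangs upright on its collar, with the handle within about 1 mm of where it started.
- **Robot:** the gripper is fully open about 0.1 m above the handle, with under 1 N of wrist force.

**Disagreements:**
- The two ways of measuring the slot's position across its width differed by about 1.3 mm. I aimed between them, within the slot's ±3 mm play, and the blade went in with no contact force.
- The arm also settled 1–2 mm off its commanded poses; I corrected for that from the readings.

No check failed.

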